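# Show a fresh cast to the inspection camera

## Task

Lift the strap-end cast (the long one with a rounded end) out of its plaster mould by the stub on its back. Then hold it up in the air before the tilted inspection camera: moulded underside squarely facing the lens, centred on it at 100 mm from the lens, long sides in line with the camera, rounded end on the high side, away from the robot. Finish while holding it there, still, without touching the camera or its stand or disturbing the other things on the bench.

Things in the scene. Friction and masses are not known exactly. Their poses are not given: they have to be found in the camera images.
- cast_stub (a point): Middle of the sprue stub on the back of the strap-end cast: a block 24 (x) by 14 (y) by 34 mm high (z), to be gripped across its 14 mm. The point is 27 mm above the cast's underside, 17 mm below the stub's top and, at the start, 15 mm above the mould's top; only the stub rises out of the mould. Axes: x to the cast's rounded end, z out of its back along the stub.
- cast_face (a point): Centre of the cast's moulded face, its flat underside with a shallow relief (27 mm below cast_stub along the cast's z). Same axes as cast_stub: the cast's z points away from the face, into the cast.
- cast_tip (a point): The end of the cast's rounded end, 41 mm from the cast's middle along its x, half-way up the 10 mm plate.
- cast: The whole strap-end cast, loose, bronze-coloured, 70 to 140 g: a flat plate 82 mm long (x), 44 mm wide (y), 10 mm thick (z), +x end rounded (radius 22 mm), -x end square, with the stub on the middle of its back. It starts face down in the mould. Origin at cast_face, same axes.
- mould: Cream plaster mould block, 130 (x) by 92 (y) by 40 mm high, fixed on the bench; origin at the centre of its underside. The open pocket in its top is 12 mm deep (floor 28 mm above the bench), the outline of the cast with 2 mm play, rounded end to +x.
- camera: Stand of the inspection camera, fixed on the bench: dark base plate 120 (x) by 110 (y) by 12 mm and two upright aluminium yoke plates up to 95 mm high; origin at the centre of the plate's underside. The grey head with its black lens barrel (radius 27 mm) sits in the yoke on a stiff tilt pivot, 30 mm to +x of the origin and 78 mm up.
- lens (a point): Centre of the lens's front, 45 mm from the pivot. z: viewing direction out of the lens, upwards, leaning 20 to 37 degrees from vertical to the stand's -x, about towards the robot. x: top of the picture, away from the robot and rising; y is level. The cast's face is wanted 100 mm along this z, the cast's axes along these, x with x and z with z (stub pointing away from the lens).
- head (a joint): Tilt of the camera head: 0 looks straight up, grows leaning to the stand's -x (rad). Stiff; stays as it is unless pushed.
- jar_mid (a point): Bystander: glass jar with white cap, 60 mm across, 70 mm high; point at its middle.
- disc_mid (a point): Bystander: round cast lying on the bench, 44 mm across, 10 mm thick, with a thin stub 12 mm high; point 11 mm above the bench.
- brush_grip (a point): Bystander: brush lying on the bench; point on its handle.
- spatula_grip (a point): Bystander: spatula lying on the bench; point on its handle.

How it is judged (in metres and radians):
On the way:
1. the cast is lifted clear of the mould, held by its stub (z of cast_face in the frame of mould above 0.045 m and contact force between cast and the fingers above 1 N and contact force between cast and mould below 0.1 N), for 0.2 s.
At the end, for the whole second after the job is handed in: Held still by the fingers alone, off mould and camera; middle of the moulded face within 15 mm either way of the lens axis, 82 to 118 mm from the lens; face to the lens, square within 0.2 rad; rounded end to the top of the picture within 0.2 rad; bystanders within 30 mm of their start (x of cast_face in the frame of lens between -0.015 and 0.015 m and y of cast_face in the frame of lens between -0.015 and 0.015 m and z of cast_face in the frame of lens between 0.082 and 0.118 m and angle between the z axis of cast_face and the z axis of lens, either way round below 0.2 rad and angle between the x axis of cast_face and the x axis of lens, either way round below 0.2 rad and z of cast_stub in the frame of lens above 0.1 m and x of cast_tip in the frame of lens above 0.02 m and contact force between cast and the fingers above 1 N and contact force between cast and mould below 0.1 N and contact force between cast and camera below 0.1 N and linear speed of cast below 0.03 m/s and distance of each of jar_mid, disc_mid, brush_grip, spatula_grip from where it was at the start of the episode below 0.03 m); the arm keeps its last pose, push and grip.
It fails at once if the camera or its stand is touched (over 1 N) (contact force between camera and anything else above 1 N).
It fails at once if a bystander is displaced by more than 30 mm (distance of any of jar_mid, disc_mid, brush_grip, spatula_grip from where it was at the start of the episode above 0.03 m).
It also fails if it takes over 38 s, if anything falls off the work surface, if the arm or the gripper's body presses on something with over 40 N, if the wrist force passes 120 N, or if a joint passes its speed limit or range.

## Robot

A 6-joint arm with a two-finger parallel gripper is mounted at the origin on the work surface. World frame = base frame: x ahead of the robot, y to its left, z up, the work surface at z = 0. Lengths are in m, angles in degrees, forces in N, time in s.
With the tool pointing down it reaches from about 0.4 to 0.825 m from the base axis. Payload 7 kg.
Tool frame: the origin (TCP) lies at the very end of the fingers, on their centre line; the grasp point (between the pads) lies 19 mm behind it; z points along the fingers, y is the line along which they close (so a half turn about z gives the same grasp; the last joint's range is limited). The gripper opens to 88 mm and grips with 3 to 60 N. Pads are 19 mm wide; open, the fingers measure 130 mm over their backs; the gripper's body (78 mm by 193 mm) begins 47 mm behind the grasp point.
Start: joints at [87.554, 20.546, 0.682, 0, -70.136, -16.507], TCP at [0.219, 0.638, 0.227] pointing down, gripper open.
Joint ranges: [-176.03, 176.03], [-82.01, 121.73], [-58.28, 71.71], [-173.87, 95.51], [-174.79, -0.11], [-173.66, 173.66]. Speed limits (degrees/s): [136.94, 136.94, 172.46, 180, 180, 180].

## Interface

Orientations are given as [roll, pitch, yaw] about the fixed x, y, z axes, in that order (R = Rz(yaw) Ry(pitch) Rx(roll)).
In Python, from plant import ctrl gives the robot as it stands.
- The arm moves only by the tool carry_out, never from a script. Its argument "deltas" is a list that holds one entry, the list of rows, each a list of 5 numbers: the shift along the tool's x, y, z scaled (see below), then the turn about the tool's z scaled (see below), then the opening, from -1 (shut) to 1 (fully open). A call has 1 to 5 rows; each row is the pose to reach, as a shift and turn from the pose commanded when the call began, along the tool's axes at that moment, turning the shorter way round; what a row does not reach only later rows make up. The controller multiplies each number of a shift by 20 cm and each number of a turn by 2 pi rad. A row lasts 1/10 s, in which the tool goes at most 50 mm and 8.59 degrees, less where a joint would pass 70% of its speed; a pose out of reach is approached as far as the arm can. A call with a number of a shift or a turn outside -1 to 1 is refused whole. A call with a gripper value outside its range is refused whole. The fingers move at their own pace and stop on an object; the grip force is fixed at half the most. Time passes only in rows, so rows that repeat a pose let the fingers close. It gives the time, the measured TCP pose, the force, the opening and the grip force at its end, in the units of the state.
- ctrl.get_obs(): the state, without advancing time (a new reading comes with each control period).
- ctrl.snapshot(name): name is "scene" or "top"; returns a dict with "color" (384x512x3 uint8, red, green, blue), "camera_matrix" (3x3 intrinsics, pixels), "k1" (the pictures are not rectified: a ray, as slopes to the right and down, at radius r is drawn at 1 + k1 r^2 times it, then the intrinsics apply), "R" (3x3) and "t" (3): a world point X has camera coordinates R X + t. Camera axes: x right, y down, z forward; pixel columns grow to the right and rows downward; lengths in m; the calibration is good to about 2 mm. A picture is of the moment at which its call begins. There is no depth.
- ctrl.close_job(): hands the job in; it is judged then, once.
Trained networks look in a picture, given as the dict that the camera call returned (one of the last four; its "shot" number tells which), for a name from the list of things; names that differ only in an ending like _2 or _b are one class to them, and where a whole thing is asked for, a point or a joint stands for the part that bears it (a point fixed in the world has none). Each returns a list of dicts, best first, with "p" (0 to 1); they miss things now and then, are a little off and sometimes report something else, mostly with a low value. They report only what shows in the picture. A call takes as long as a camera call.
- ctrl.search_frame(picture, name): "centre" ([column, row] in pixels, amid what is visible of it).
- ctrl.silhouettes(picture, name): "mask" (384x512 bool, what is visible of it) and "centre" ([column, row] in pixels, amid what is visible of it).
- ctrl.spot_point(picture, name): "centre" ([column, row] in pixels: a listed point, or the origin of a listed thing).
The state is a dict: "clock": time; "joint_pos": joint angles; "qvel": joint speeds; "tau": joint torques, N m; "tool_pos": TCP position; "orientation": TCP orientation; "force": force on the tool from outside, world axes, zero at the start; "moment": the same for the moment, N m; "opening": finger opening in m; "gripper_force": force on a finger pad.
Only numpy, scipy, OpenCV 4.12 (cv2) and the standard library are available. Lean on these libraries where they do the work, as an engineer would, in place of code of your own. Each camera call takes 0.05 s, during which the arm holds its last target. There are 200 camera calls.

## Working session

There is one attempt and no reset: what is moved stays moved. The work goes in short steps, Python scripts to look and compute and a tool call to move; the robot and the scene stay as the last step left them, time stands still between calls to the robot, and variables do not carry over. Pictures are saved under pics/ and viewed, at most 10 in all, crops included, and the job is handed in when it is done.

Besides the shell and the picture viewer there is one more tool, called as a command line: name --argument value ..., lists and objects as JSON in quotes. carry_out: Moves the arm, as the interface text tells. Its arguments: {"type":"object","properties":{"deltas":{"type":"array"}},"required":["deltas"]}

```bash
ls; mkdir -p pics; cat > h.py <<'E'
import numpy as np, cv2
from plant import ctrl
def dist(p):
    K=np.array(p["camera_matrix"]);return K,np.array([p["k1"],0,0,0,0.])
def ray(p,uv):
    # invert: drawn = slope*(1+k1 r^2)
    K,d=dist(p);R=np.array(p["R"]);t=np.array(p["t"])
    s=cv2.undistortPoints(np.array([[uv]],float),K,d)[0,0]
    v=R.T@np.array([s[0],s[1],1]);return -R.T@t, v/np.linalg.norm(v)
def onz(p,uv,z):
    c,v=ray(p,uv);return c+v*(z-c[2])/v[2]
def proj(p,X):
    K,d=dist(p);r=cv2.Rodrigues(np.array(p["R"]))[0]
    return cv2.projectPoints(np.array(X,float).reshape(-1,1,3),r,np.array(p["t"],float),K,d)[0][:,0]
def tri(rs):
    A=sum(np.eye(3)-np.outer(v,v) for c,v in rs);b=sum((np.eye(3)-np.outer(v,v))@c for c,v in rs)
    return np.linalg.solve(A,b)
E
python3 - <<'E'
from h import *
np.set_printoptions(precision=4,suppress=True)
o=ctrl.get_obs();print(o)
P={n:ctrl.snapshot(n) for n in("scene","top")}
for n,p in P.items():
    cv2.imwrite(f"pics/{n}0.png",cv2.resize(p["color"][:,:,::-1],None,fx=1.5,fy=1.5,interpolation=cv2.INTER_CUBIC));print(n,-np.array(p["R"]).T@p["t"],p["k1"])
for nm in["cast_stub","cast_face","cast_tip","mould","camera","lens","head","jar_mid","disc_mid","brush_grip","spatula_grip"]:
    rs=[]
    for n,p in P.items():
        r=ctrl.spot_point(p,nm)
        if r: print(nm,n,np.round(r[0]["centre"],1),round(r[0]["p"],2));rs.append(ray(p,r[0]["centre"]))
    if len(rs)==2: X=tri(rs);print("   ",X,[round(np.linalg.norm(np.cross(X-c,v)),4) for c,v in rs])
E
```

```text
pics
{'clock': 0.0, 'joint_pos': array([ 87.5532,  20.5911,   0.6359,  -0.0197, -70.1362, -16.5062]), 'qvel': array([-0.0072,  0.025 ,  0.0079, -0.0003,  0.0706,  0.067 ]), 'tau': array([  0.0009, -58.2722,  29.305 ,   6.9975,   0.007 ,  -0.0001]), 'tool_pos': array([0.2191, 0.6379, 0.2256]), 'orientation': array([179.9072,  -0.0082, -18.9598]), 'force': array([ 1.3114, -0.1329, -1.6043]), 'moment': array([-0.0133,  0.06  ,  0.0467]), 'gripper_force': 0.0, 'opening': 0.08763608460563231}
scene [ 1.2876 -0.0974  0.7824] 0.019044416876345244
top [ 0.409  -0.0098  1.3785] 0.04527389826670644
cast_stub scene [326. 197.] 0.8
cast_stub top [192.3 189.2] 0.97
    [0.5988 0.1807 0.0695] [np.float64(0.0043), np.float64(0.0043)]
cast_face scene [324.7 206.2] 0.64
cast_face top [195.6 195.1] 0.89
    [0.5895 0.1812 0.0215] [np.float64(0.0004), np.float64(0.0004)]
cast_tip top [194.7 181.2] 0.58
mould scene [324.2 212.6] 0.92
mould top [200.9 193.3] 0.67
    [0.5988 0.1735 0.0044] [np.float64(0.005), np.float64(0.005)]
camera scene [185.7 200.7] 0.75
camera top [340.5 237.1] 0.7
    [ 0.4802 -0.2406 -0.0052] [np.float64(0.0067), np.float64(0.0067)]
lens scene [177.2 174.6] 0.74
lens top [345.9 227.5] 0.72
    [ 0.4999 -0.2393  0.12  ] [np.float64(0.001), np.float64(0.001)]Traceback (most recent call last):
  File "<stdin>", line 10, in <module>
ValueError: it knows: brush_grip, camera, cast, cast_face, cast_stub, cast_tip, disc_mid, jar_mid, lens, mould, spatula_grip
```

View pics/scene0.png

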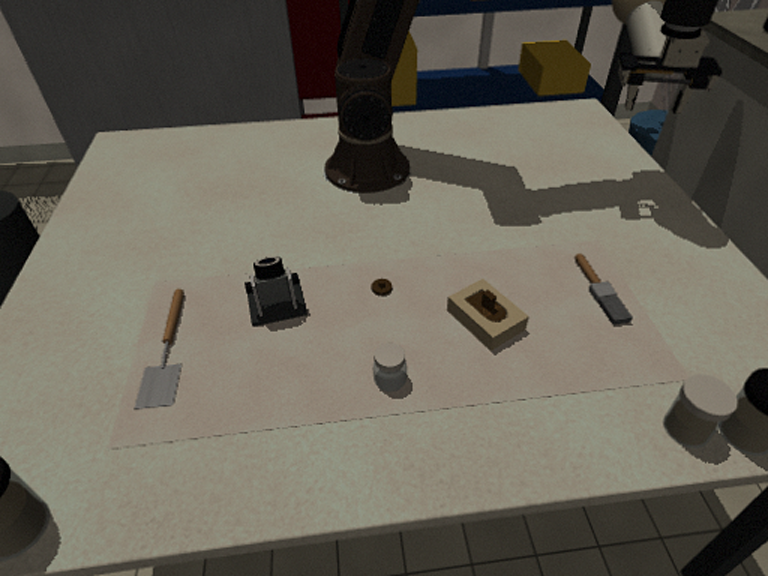

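View pics/top0.png

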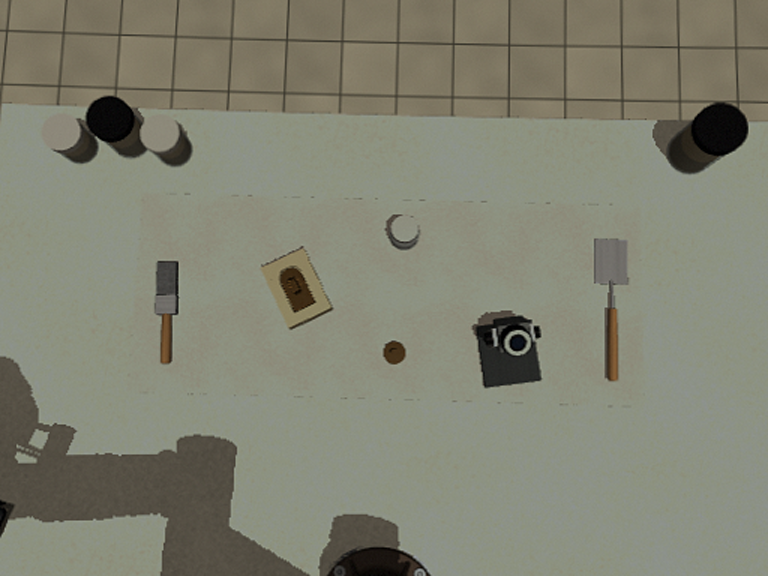

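```bash
cat >> h.py <<'E'
from scipy.optimize import minimize
def box(x,y,yaw,lx,ly,z0,z1):
    c,s=np.cos(yaw),np.sin(yaw)
    return np.array([[x+c*a-s*b,y+s*a+c*b,z] for a in(-lx/2,lx/2) for b in(-ly/2,ly/2) for z in(z0,z1)])
def hullmask(p,X):
    m=np.zeros((384*4,512*4),np.uint8);uv=((proj(p,X)+.5)*4).astype(np.int32)
    cv2.fillConvexPoly(m,cv2.convexHull(uv),255);return cv2.resize(m,(512,384),interpolation=cv2.INTER_AREA)/255.
def fit(Ps,masks,x0,lx,ly,z1):
    def cost(q): return sum(np.abs(hullmask(p,box(*q,lx,ly,0,z1))-m).sum()/m.sum() for p,m in zip(Ps,masks))
    return minimize(cost,x0,method="Nelder-Mead",options=dict(initial_simplex=np.array(x0)+np.array([[0,0,0],[.01,0,0],[0,.01,0],[0,0,.15]]),xatol=1e-4,fatol=1e-4))
E
python3 - <<'E'
from h import *
np.set_printoptions(precision=4,suppress=True)
P=[ctrl.snapshot(n) for n in("scene","top")]
tiles=[]
for i,(p,c) in enumerate(zip(P,[(185,198),(340,230)])):
    u,v=c;tiles.append(cv2.resize(p["color"][v-33:v+33,u-40:u+40,::-1],None,fx=5,fy=5,interpolation=cv2.INTER_CUBIC))
cv2.imwrite("pics/cam.png",np.hstack(tiles))
M=[]
for p in P:
    m=ctrl.silhouettes(p,"mould")[0]["mask"].astype(np.uint8);c=ctrl.silhouettes(p,"cast")
    if c: m|=c[0]["mask"].astype(np.uint8)
    m=cv2.morphologyEx(m,cv2.MORPH_CLOSE,np.ones((5,5)));M.append(m.astype(float))
for ps,ms in((P,M),(P[:1],M[:1]),(P[1:],M[1:])):
    r=fit(ps,ms,[.598,.174,.5],.13,.092,.04);print("mould",r.x[:2],np.degrees(r.x[2]),r.fun)
for nm in["jar_mid","disc_mid","brush_grip","spatula_grip"]:
    rs=[ray(p,r[0]["centre"]) for p in P if (r:=ctrl.spot_point(p,nm))]
    if len(rs)==2: print(nm,tri(rs))
for p,n in zip(P,"st"):
    m=ctrl.silhouettes(p,"camera")[0]["mask"];ys,xs=np.nonzero(m);print(xs.min(),xs.max(),ys.min(),ys.max(),m.sum())
    g=cv2.cvtColor(p["color"],cv2.COLOR_RGB2GRAY)
    np.savez(f"cam_{n}.npz",m=m)
    # dark base: 
    for f in ["lens","cast_stub","cast_tip"]:
        print(n,f,[(np.round(a["centre"],1),round(a["p"],2)) for a in ctrl.spot_point(p,f)][:2])
    # model check: base plate guess
E
```

```text
mould [0.5979 0.1769] 28.170326947311757 0.09868640500330128
mould [0.5953 0.177 ] 27.741783021673182 0.04195328757739088
mould [0.5991 0.1772] 27.055967423519924 0.041254364759602466
jar_mid [ 0.7164 -0.0345  0.0189]
disc_mid [ 0.4839 -0.0208  0.0043]
brush_grip [0.5084 0.4249 0.0088]
spatula_grip [ 0.5205 -0.4324  0.0111]
163 203 171 217 1392
s lens [(array([176.2, 171.9]), 0.92), (array([116.7, 212.5]), 0.26)]
s cast_stub [(array([325. , 199.4]), 0.87)]
s cast_tip [(array([334.1, 213.9]), 0.59)]
319 360 210 257 1660
t lens [(array([345.5, 228.3]), 0.78)]
t cast_stub [(array([193.4, 189.5]), 0.74)]
t cast_tip [(array([191.4, 179.6]), 0.87)]
```

View pics/cam.png

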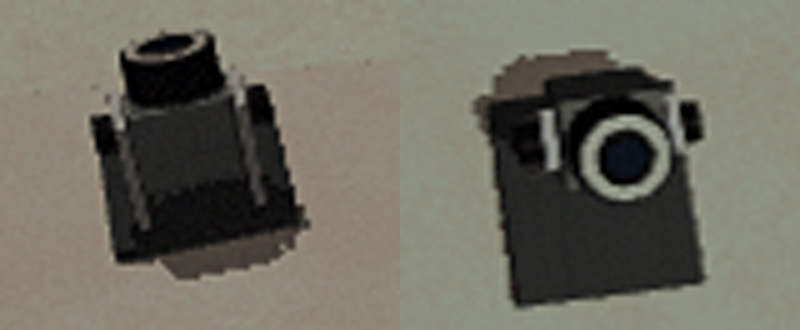

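```bash
python3 - <<'E'
from h import *
np.set_printoptions(precision=4,suppress=True)
P=[ctrl.snapshot(n) for n in("scene","top")]
S,T=P
cs=[onz(T,c,.012)[:2] for c in[(322.6,257.6),(360.6,252.6),(317.6,216.6)]]
print("plate corners",cs,np.linalg.norm(cs[1]-cs[0]),np.linalg.norm(cs[2]-cs[0]))
e=cs[0]-cs[1];print("yaw front",np.degrees(np.arctan2(-e[0],e[1])));e=cs[2]-cs[0];print("yaw side",np.degrees(np.arctan2(e[1],e[0])))
cs2=[onz(S,c,.012)[:2] for c in[(145+115/5-.4,165+258/5-.4),(145+305/5-.4,165+220/5-.4)]]
print("scene back corners",cs2)
L=tri([ray(S,(177.6,173.6)),ray(T,(344.8,227.2))]);print("lens",L)
for z in(.115,.12):print(z,onz(S,(177.6,173.6),z),onz(T,(344.8,227.2),z))
for c in((326,197),(325,199.4)):print("stub S",onz(S,c,.055))
for c in((192.3,189.2),(193.4,189.5)):print("stub T",onz(T,c,.055))
print("tip T",onz(T,(191.4,179.6),.033),onz(S,(334.1,213.9),.033))
# HSV of cast stub fit: top-face box projections
for yaw in(27.5,):
    y=np.radians(yaw);print(proj(T,box(.5975,.177,y,.024,.014,.038,.072)))
    t=cv2.resize(T["color"][165:222,160:236,::-1],None,fx=5,fy=5,interpolation=cv2.INTER_CUBIC);s=cv2.resize(S["color"][171:228,288:364,::-1],None,fx=5,fy=5,interpolation=cv2.INTER_CUBIC)
    for im,p,o in((t,T,(160,165)),(s,S,(288,171))):
        for q,dims in(((.5975,.177),(.024,.014,.072,.0721)),((.5975,.177),(.13,.092,.04,.0401))):
            uv=((proj(p,box(*q,y,*dims))[[0,2,6,4]]-o+.5)*5).astype(np.int32);cv2.polylines(im,[uv],True,(0,255,0))
    cv2.imwrite("pics/stub.png",np.hstack([t,s]))
E
```

```text
plate corners [array([ 0.4188, -0.193 ]), array([ 0.4365, -0.3023]), array([ 0.5372, -0.1775])] 0.11072877094895499 0.11941975894604265
yaw front 9.182917899975818
yaw side 7.460738437901415
scene back corners [array([ 0.5563, -0.2822]), array([ 0.541, -0.171])]
lens [ 0.5004 -0.2366  0.1238]
0.115 [ 0.4899 -0.2384  0.115 ] [ 0.501  -0.2382  0.115 ]
0.12 [ 0.4959 -0.2373  0.12  ] [ 0.5007 -0.2373  0.12  ]
stub S [0.5846 0.1819 0.055 ]
stub S [0.5938 0.1764 0.055 ]
stub T [0.6019 0.1872 0.055 ]
stub T [0.6011 0.184  0.055 ]
tip T [0.6334 0.1944 0.033 ] [0.6333 0.1951 0.033 ]
[[200.4963 194.3039]
 [198.9992 192.651 ]
 [196.1087 196.3967]
 [194.4984 194.7961]
 [197.0123 186.9412]
 [195.4293 185.1044]
 [192.6319 189.0245]
 [190.9361 187.2395]]
```

View pics/stub.png

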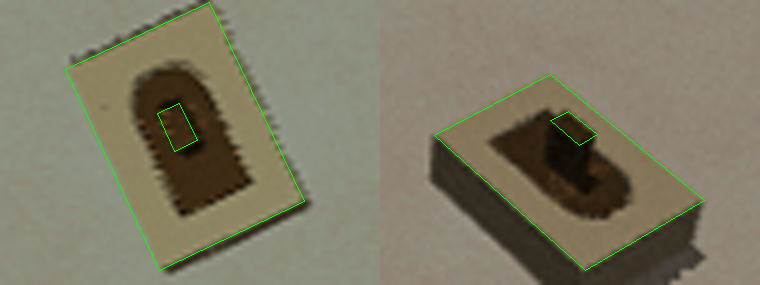

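```bash
cat >> h.py <<'E'
def rpy(o):
    from scipy.spatial.transform import Rotation as Ro
    return Ro.from_euler("xyz",o,degrees=True).as_matrix()
def plan(X,yaw,pos=None,psi=None,n=8):
    """print calls (shift/0.2, turn/360) towards TCP X, yaw (deg)"""
    o=ctrl.get_obs()
    if pos is None: pos,psi=np.array(o["tool_pos"]),o["orientation"][2]
    pos=np.array(pos);X=np.array(X)
    for _ in range(n):
        d=X-pos;dy=(yaw-psi+180)%360-180
        k=max(1,np.linalg.norm(d)/.2,abs(dy)/40)
        a=np.radians(psi);c,s=np.cos(a),np.sin(a);st=d/k
        loc=np.array([[c,s,0],[s,-c,0],[0,0,-1]])@st
        print(np.round(loc/.2,3),round(-dy/k/360,4),"clock",o["clock"])
        pos=pos+st;psi+=dy/k
        if k==1:break
E
python3 -c "
from h import *
plan([.5975,.177,.15],-152.5)"
```

```text
[0.76  0.47  0.115] 0.1111 clock 1.9
[ 0.884 -0.129  0.115] 0.1111 clock 1.9
[ 0.594 -0.667  0.115] 0.1111 clock 1.9
[ 0.009 -0.302  0.039] 0.0376 clock 1.9
```

carry_out --deltas '[[[0.76,0.47,0.115,0.111,1],[0.76,0.47,0.115,0.111,1],[0.76,0.47,0.115,0.111,1],[0.76,0.47,0.115,0.111,1],[0.76,0.47,0.115,0.111,1]]]'

```text
clock: 2.4
tool_pos: [0.3343, 0.4968, 0.2034]
orientation: [180.0, -0.0, -59.4]
force: [-0.4, 0.3, -0.2]
opening: 0.0875
gripper_force: 0.0
```

carry_out --deltas '[[[0.884,-0.129,0.115,0.111,1],[0.884,-0.129,0.115,0.111,1],[0.884,-0.129,0.115,0.111,1],[0.884,-0.129,0.115,0.111,1],[0.884,-0.129,0.115,0.111,1]]]'

```text
clock: 2.9
tool_pos: [0.4474, 0.3588, 0.18]
orientation: [180.0, -0.1, -99.4]
force: [-0.4, 0.7, -0.0]
opening: 0.0875
gripper_force: 0.0
```

```bash
python3 -c "
from h import *
plan([.5975,.177,.15],-152.5);print(ctrl.get_obs()['tool_pos'],ctrl.get_obs()['orientation'])"
```

```text
[ 0.583 -0.67   0.113] 0.1111 clock 2.9
[ 0.005 -0.29   0.037] 0.0363 clock 2.9
[0.44742034 0.35879858 0.18003331] [ 1.79973688e+02 -6.78686759e-02 -9.94180918e+01]
```

carry_out --deltas '[[[0.583,-0.67,0.113,0.111,1],[0.583,-0.67,0.113,0.111,1],[0.583,-0.67,0.113,0.111,1],[0.583,-0.67,0.113,0.111,1],[0.583,-0.67,0.113,0.111,1]]]'

```text
clock: 3.4
tool_pos: [0.5618, 0.223, 0.157]
orientation: [-180.0, -0.1, -139.4]
force: [-0.3, 0.6, 0.1]
opening: 0.0879
gripper_force: 0.0
```

carry_out --deltas '[[[0.005,-0.29,0.037,0.036,1],[0.005,-0.29,0.037,0.036,1],[0.005,-0.29,0.037,0.036,1],[0.005,-0.29,0.037,0.036,1]]]'

```text
clock: 3.8
tool_pos: [0.5976, 0.1817, 0.1505]
orientation: [180.0, -0.0, -151.7]
force: [-0.5, -0.3, 0.3]
opening: 0.0875
gripper_force: 0.0
```

```bash
python3 -c "
from h import *
plan([.5975,.177,.046],-152.5);o=ctrl.get_obs();print(o['tool_pos'],o['orientation'],o['joint_pos'])"
```

```text
[ 0.012 -0.021  0.522] 0.0022 clock 3.8
[0.5976307  0.18173566 0.15049264] [ 1.79997572e+02 -9.81481538e-03 -1.51718624e+02] [ 3.47935316e+01  1.91246692e+01 -1.18579397e+01 -4.11141132e-03
 -5.90268674e+01 -9.65100397e+01]
```

carry_out --deltas '[[[0.012,-0.021,0.2,0.002,1],[0.012,-0.021,0.4,0.002,1],[0.012,-0.021,0.515,0.002,1],[0.012,-0.021,0.515,0.002,1],[0.012,-0.021,0.515,0.002,1]]]'

```text
clock: 4.3
tool_pos: [0.5977, 0.1778, 0.0483]
orientation: [-180.0, 0.0, -152.4]
force: [-0.1, 0.2, 0.8]
opening: 0.0876
gripper_force: 0.0
```

```bash
python3 - <<'E'
from h import *
plan([.5975,.177,.046],-152.5);print(ctrl.get_obs()['tool_pos'])
p=ctrl.snapshot("scene");cv2.imwrite("pics/g.png",cv2.resize(p["color"][140:240,260:390,::-1],None,fx=5,fy=5,interpolation=cv2.INTER_CUBIC))
E
```

```text
[ 0.003 -0.003  0.012] 0.0003 clock 4.3
[0.59770535 0.17781402 0.04831983]
```

View pics/g.png

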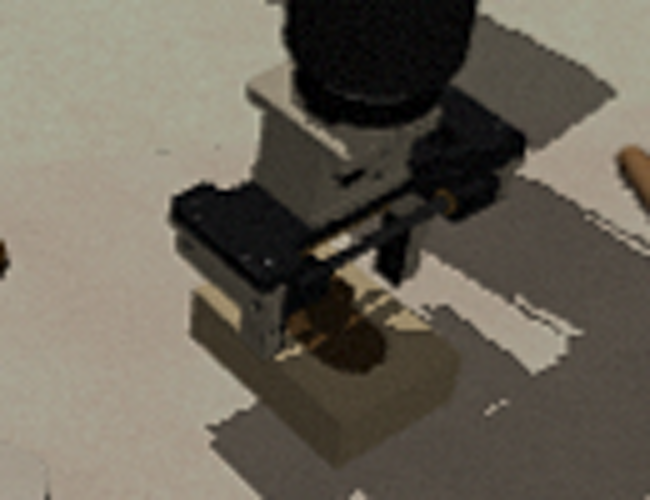

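carry_out --deltas '[[[0.002,-0.003,0.006,0,-1],[0.002,-0.003,0.006,0,-1],[0.002,-0.003,0.006,0,-1],[0.002,-0.003,0.006,0,-1],[0.002,-0.003,0.006,0,-1]]]'

```text
clock: 4.85
tool_pos: [0.5976, 0.1763, 0.0466]
orientation: [180.0, 0.0, -152.5]
force: [0.1, -1.2, -0.1]
opening: 0.0531
gripper_force: 0.0
```

carry_out --deltas '[[[0,0,0,0,-1],[0,0,0,0,-1],[0,0,0,0,-1]]]'

```text
clock: 5.15
tool_pos: [0.5975, 0.1762, 0.0463]
orientation: [-180.0, -0.0, -152.5]
force: [0.1, 0.1, 0.2]
opening: 0.029
gripper_force: 0.0
```

carry_out --deltas '[[[0,0,0,0,-1],[0,0,0,0,-1],[0,0,0,0,-1],[0,0,0,0,-1],[0,0,0,0,-1]]]'

```text
clock: 5.65
tool_pos: [0.5975, 0.1763, 0.0463]
orientation: [180.0, -0.0, -152.5]
force: [-0.0, 0.2, -1.5]
opening: 0.0134
gripper_force: 30.0
```

carry_out --deltas '[[[0,0,-0.05,0,-1],[0,0,-0.15,0,-1],[0,0,-0.2,0,-1],[0,0,-0.2,0,-1],[0,0,-0.2,0,-1]]]'

```text
clock: 6.15
tool_pos: [0.5973, 0.1763, 0.0864]
orientation: [180.0, 0.0, -152.5]
force: [-0.1, 0.4, -0.6]
opening: 0.0135
gripper_force: 30.0
```

carry_out --deltas '[[[0.25,0,0,0,-1],[0.505,0,0,0,-1],[0.505,0,0.08,0,-1],[0.505,0,0.13,0,-1],[0.505,0,0.13,0,-1]]]'

```text
clock: 6.65
tool_pos: [0.5074, 0.1293, 0.0589]
orientation: [-180.0, -0.2, -152.5]
force: [0.0, 0.3, -0.6]
opening: 0.0139
gripper_force: 30.0
```

carry_out --deltas '[[[0,0,0.015,0,-1],[0,0,0.025,0,-1],[0,0,0.035,0,-1],[0,0,0.045,0,-1],[0,0,0.055,0,-1]]]'

```text
clock: 7.15
tool_pos: [0.5064, 0.1286, 0.0497]
orientation: [-180.0, -0.3, -152.5]
force: [-12.3, -3.0, 16.4]
opening: 0.0136
gripper_force: 30.0
```

carry_out --deltas '[[[0,0,0.006,0,-1],[0,0,0.013,0,-1],[0,0,0.02,0,-1],[0,0,0.02,0,-1]]]'

```text
clock: 7.55
tool_pos: [0.5057, 0.1283, 0.0452]
orientation: [-180.0, -0.3, -152.5]
force: [-13.0, -2.8, 13.9]
opening: 0.0135
gripper_force: 30.0
```

```bash
python3 - <<'E'
from h import *
p=ctrl.snapshot("scene");cv2.imwrite("pics/g2.png",cv2.resize(p["color"][130:240,250:390,::-1],None,fx=5,fy=5,interpolation=cv2.INTER_CUBIC))
E
```

```text
(no output)
```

View pics/g2.png

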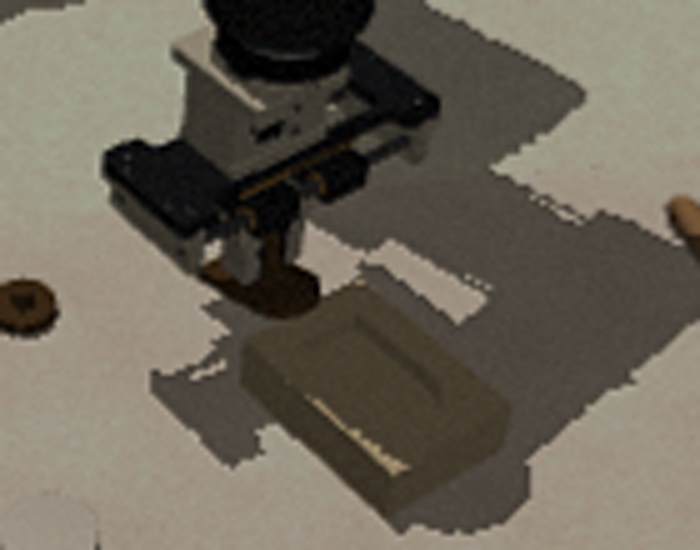

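carry_out --deltas '[[[0,0,-0.1,0,-1],[0,0,-0.35,0,-1],[0,0,-0.6,0,-1],[0,0,-0.85,0,-1],[0,0,-0.85,0,-1]]]'

```text
clock: 8.1
tool_pos: [0.5125, 0.1317, 0.2232]
orientation: [-180.0, 0.7, -152.4]
force: [-0.2, 0.5, -1.3]
opening: 0.0138
gripper_force: 30.0
```

```bash
cat >> h.py <<'E'
def castpts():
    a=np.linspace(-np.pi/2,np.pi/2,25)
    o=np.vstack([np.c_[19+22*np.cos(a),22*np.sin(a)],[[-41,22],[-41,-22]]])/1000
    return np.vstack([np.c_[o,np.zeros(len(o))],np.c_[o,np.full(len(o),.01)]])
def castpose(o,th,h=.0373,sx=0.):
    """cast frame (R,face) from tool pose: tilt th about pads, tool x = -cast x"""
    Rt=rpy(o["orientation"]);g=np.array(o["tool_pos"])-.019*Rt[:,2]
    x0,z0=-Rt[:,0],-Rt[:,2];y=np.cross(z0,x0)
    x=np.cos(th)*x0+np.sin(th)*z0;z=np.cross(x,y)
    return np.c_[x,y,z],g-h*z-sx*x
def measure(fixh=None):
    o=ctrl.get_obs();Ps=[];Ms=[]
    for n in("scene","top"):
        p=ctrl.snapshot(n);m=ctrl.silhouettes(p,"cast")
        if m: Ps.append(p);Ms.append(m[0]["mask"]);print(n,m[0]["p"],m[0]["mask"].sum())
    def cost(q,sel):
        R,f=castpose(o,q[0],q[1],q[2]);c=0
        st=np.array([[a,b,e] for a in(-.012,.012) for b in(-.007,.007) for e in(.01,.044)])
        for i in sel:
            m=np.maximum(hullmask(Ps[i],f+castpts()@R.T),0);s=hullmask(Ps[i],f+st@R.T)
            w=np.where((s>0)&(m<.5),0.,1.)   # stub area ignored
            c+=(np.abs(m-Ms[i])*w).sum()/Ms[i].sum()
        return c+((q[1]-.0373)/.02)**2*.1+(q[2]/.02)**2*.1
    for sel in [[i] for i in range(len(Ps))]+[list(range(len(Ps)))]:
        b=min((minimize(cost,[t,.0373,0],args=(sel,),method="Nelder-Mead",options=dict(initial_simplex=np.array([t,.0373,0])+np.array([[0,0,0],[.15,0,0],[0,.006,0],[0,0,.006]]),xatol=1e-4)) for t in(.2,.4,.6)),key=lambda r:r.fun)
        print(sel,"tilt",np.degrees(b.x[0]),"h,sx",b.x[1:],"cost",b.fun)
    return o,b.x,Ps
E
python3 - <<'E'
from h import *
o,q,Ps=measure()
p=Ps[0];R,f=castpose(o,*q)
im=p["color"][:,:,::-1].copy();im=cv2.resize(im,None,fx=4,fy=4,interpolation=cv2.INTER_CUBIC)
uv=((proj(p,f+castpts()@R.T)+.5)*4).astype(np.int32)
for k in(uv[:27],uv[27:]):cv2.polylines(im,[k],True,(0,255,0))
c=uv.mean(0).astype(int);cv2.imwrite("pics/m1.png",im[max(0,c[1]-220):c[1]+180,max(0,c[0]-250):c[0]+250])
plan([.4476,-.245,.26],-171.5);print(o["clock"],o["joint_pos"])
E
```

```text
scene 0.71 1500
top 0.51 39
[0] tilt 44.24221372102892 h,sx [0.03778934 0.00046186] cost 1.0771197264080805
[1] tilt 97.14791264140516 h,sx [0.00318186 0.01421392] cost 2.856050630575801
[0, 1] tilt 97.18923506927482 h,sx [0.00308331 0.01540036] cost 4.15847639178394
[ 0.592 -0.797 -0.119] 0.0276 clock 8.3
[ 0.406 -0.808 -0.109] 0.0251 clock 8.3
8.1 [ 35.77594367   6.45237533 -18.54267208   0.16379125 -64.28950858
 -98.29592117]
```

View pics/m1.png

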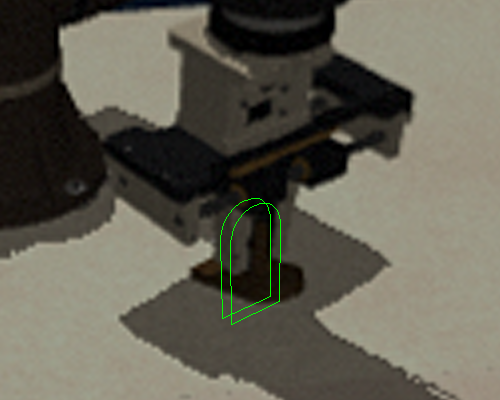

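```bash
cat >> h.py <<'E'
def measure2(name,views=("scene",),save=None):
    o=ctrl.get_obs();Rt=rpy(o["orientation"]);tp=np.array(o["tool_pos"]);D=[]
    fb=np.array([[a,b,e] for a in(-.012,.012) for b in(-.03,.03) for e in(-.07,0)])
    bigb=np.array([[a,b,e] for a in(-.06,.06) for b in(-.05,.05) for e in(-.012,.06)])
    for n in views:
        p=ctrl.snapshot(n);hsv=cv2.cvtColor(cv2.GaussianBlur(p["color"],(3,3),0),cv2.COLOR_RGB2HSV)
        win=hullmask(p,tp+bigb@Rt.T)>0
        m=(hsv[...,1]>110)&(hsv[...,2]>15)&(hsv[...,2]<150)&((hsv[...,0]<25)|(hsv[...,0]>170))&win
        D.append((p,m.astype(float),hullmask(p,tp+fb@Rt.T)>0.3));print(n,"mask px",m.sum())
    st=np.array([[a,b,e] for a in(-.012,.012) for b in(-.007,.007) for e in(.01,.044)])
    def cost(q):
        R,f=castpose(o,*q);c=0
        for p,m,fm in D:
            h=hullmask(p,f+castpts()@R.T);s=np.maximum(h,hullmask(p,f+st@R.T))
            c+=(np.clip(m-s,0,1).sum()+(np.clip(h-m,0,1)*~fm).sum())/max(m.sum(),1)
        return c+((q[1]-.0373)/.01)**2*.05+(q[2]/.01)**2*.05
    print([(t,round(cost([np.radians(t),.0373,0]),3)) for t in range(-10,50,5)])
    b=min((minimize(cost,[t,.0373,0],method="Nelder-Mead",options=dict(initial_simplex=np.array([t,.0373,0])+np.array([[0,0,0],[.15,0,0],[0,.004,0],[0,0,.004]]),xatol=1e-4)) for t in(0,.2,.4)),key=lambda r:r.fun)
    print("tilt",np.degrees(b.x[0]),"h,sx",b.x[1:],"cost",b.fun)
    if save:
        p,m,_=D[0];R,f=castpose(o,*b.x);im=cv2.resize(p["color"][:,:,::-1],None,fx=5,fy=5,interpolation=cv2.INTER_CUBIC)
        uv=((proj(p,f+castpts()@R.T)+.5)*5).astype(np.int32)
        a=im.copy()
        for k in(uv[:27],uv[27:]):cv2.polylines(a,[k],True,(0,255,0))
        mm=cv2.resize((m*255).astype(np.uint8),None,fx=5,fy=5);mm=cv2.cvtColor(mm,cv2.COLOR_GRAY2BGR)
        c=uv.mean(0).astype(int);sl=np.s_[max(0,c[1]-200):c[1]+150,max(0,c[0]-130):c[0]+130]
        cv2.imwrite(save,np.hstack([im[sl],a[sl],mm[sl]]))
    return o,b.x
E
python3 - <<'E'
from h import *
measure2("a",save="pics/m2.png")
E
```

```text
scene mask px 217
[(-10, np.float64(0.662)), (-5, np.float64(0.62)), (0, np.float64(0.555)), (5, np.float64(0.52)), (10, np.float64(0.487)), (15, np.float64(0.476)), (20, np.float64(0.518)), (25, np.float64(0.543)), (30, np.float64(0.549)), (35, np.float64(0.545)), (40, np.float64(0.619)), (45, np.float64(0.684))]
tilt 16.893776397535124 h,sx [0.03100468 0.00352297] cost 0.22683437947276291
```

View pics/m2.png

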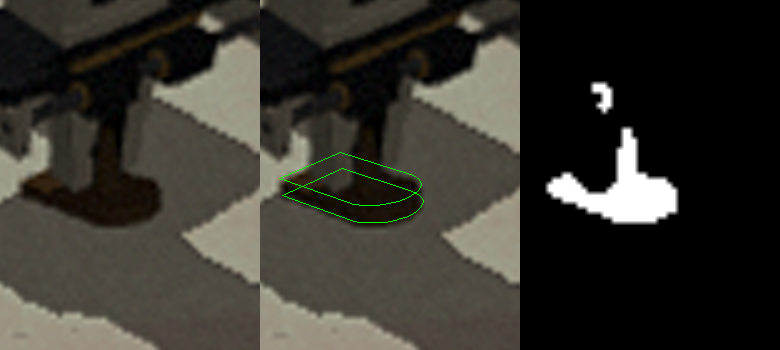

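carry_out --deltas '[[[0,0,0,-0.119,-1],[0,0,0,-0.119,-1],[0,0,0,-0.119,-1],[0,0,0,-0.119,-1],[0,0,0,-0.119,-1]]]'

```text
clock: 8.85
tool_pos: [0.5075, 0.1294, 0.2137]
orientation: [179.9, -0.1, -109.3]
force: [0.3, -0.6, -0.9]
opening: 0.0139
gripper_force: 30.0
```

carry_out --deltas '[[[0,0,0,0,-1],[0,0,0,0,-1]]]'

```text
clock: 9.05
tool_pos: [0.5076, 0.1295, 0.2143]
orientation: [179.9, -0.1, -109.9]
force: [-0.6, -0.5, -0.9]
opening: 0.014
gripper_force: 30.0
```

```bash
python3 - <<'E'
from h import *
o,q=measure2("a",save="pics/m3.png");print(o["clock"],o["orientation"],o["joint_pos"],o["tool_pos"])
E
```

```text
scene mask px 202
[(-10, np.float64(0.839)), (-5, np.float64(0.721)), (0, np.float64(0.609)), (5, np.float64(0.528)), (10, np.float64(0.512)), (15, np.float64(0.591)), (20, np.float64(0.729)), (25, np.float64(0.865)), (30, np.float64(1.001)), (35, np.float64(1.099)), (40, np.float64(1.159)), (45, np.float64(1.217))]
tilt 16.890326319390482 h,sx [0.03111371 0.00362423] cost 0.40854088736982913
9.05 [ 1.79929932e+02 -9.50484572e-02 -1.09931109e+02] [ 3.57816870e+01  6.85964138e+00 -1.92088966e+01 -4.83468422e-03
 -6.40494656e+01 -5.57107337e+01] [0.50761752 0.12946902 0.21431169]
```

View pics/m3.png

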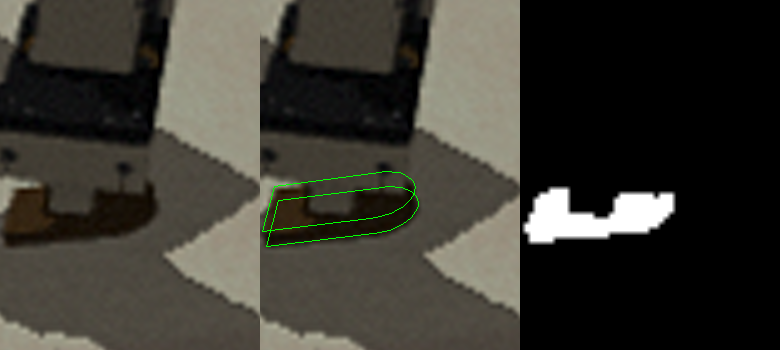

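carry_out --deltas '[[[0,0,0.1,0.118,-1],[0,0,0.2,0.118,-1],[0,0,0.3,0.118,-1],[0,0,0.4,0.118,-1],[0,0,0.4,0.118,-1]]]'

```text
clock: 9.6
tool_pos: [0.5061, 0.1287, 0.1323]
orientation: [-180.0, -0.3, -152.7]
force: [-0.5, -0.6, -1.6]
opening: 0.0138
gripper_force: 30.0
```

```bash
python3 - <<'E'
from h import *
plan([.5057,.1283,.055],-152.5);print(ctrl.get_obs()["tool_pos"])
E
```

```text
[ 0.003 -0.001  0.386] -0.0006 clock 9.6
[0.50609613 0.12871798 0.1322911 ]
```

carry_out --deltas '[[[0.003,0,0.2,0,-1],[0.003,0,0.36,0,-1],[0.003,0,0.37,0,-1],[0.003,0,0.38,0,-1],[0.003,0,0.39,0,-1]]]'

```text
clock: 10.1
tool_pos: [0.5085, 0.13, 0.0587]
orientation: [-180.0, 0.1, -152.2]
force: [-0.0, 1.3, -1.0]
opening: 0.0139
gripper_force: 30.0
```

carry_out --deltas '[[[0,0,0.015,0,-1],[0,0,0.03,0,-1],[0,0,0.045,0,-1],[0,0,0.06,0,-1],[0,0,0.066,0,-1]]]'

```text
clock: 10.6
tool_pos: [0.5073, 0.1293, 0.0447]
orientation: [-180.0, -0.0, -152.1]
force: [-6.1, -1.7, 13.6]
opening: 0.0137
gripper_force: 30.0
```

carry_out --deltas '[[[0,0,0,0,-1],[0,0,0,0,-1]]]'

```text
clock: 10.8
tool_pos: [0.5073, 0.1293, 0.0448]
orientation: [-180.0, 0.0, -152.1]
force: [-3.7, -0.4, 8.4]
opening: 0.0138
gripper_force: 30.0
```

carry_out --deltas '[[[0,0,0.008,0,-1],[0,0,0.015,0,-1],[0,0,0.022,0,-1],[0,0,0.022,0,-1]]]'

```text
clock: 11.2
tool_pos: [0.5064, 0.1288, 0.0403]
orientation: [-180.0, -0.1, -152.1]
force: [-6.8, -1.7, 10.1]
opening: 0.0136
gripper_force: 30.0
```

carry_out --deltas '[[[0,0,-0.1,0,-1],[0,0,-0.35,0,-1],[0,0,-0.6,0,-1],[0,0,-0.85,0,-1],[0,0,-0.85,0,-1]]]'

```text
clock: 11.7
tool_pos: [0.511, 0.1309, 0.2173]
orientation: [-180.0, 0.7, -152.1]
force: [-0.5, 0.5, -1.8]
opening: 0.014
gripper_force: 30.0
```

carry_out --deltas '[[[0,0,0,-0.119,-1],[0,0,0,-0.119,-1],[0,0,0,-0.119,-1],[0,0,0,-0.119,-1],[0,0,0,-0.119,-1]]]'

```text
clock: 12.2
tool_pos: [0.5072, 0.1293, 0.2095]
orientation: [180.0, -0.0, -109.0]
force: [0.5, 0.2, -2.1]
opening: 0.0137
gripper_force: 30.0
```

carry_out --deltas '[[[0,0,0,0,-1],[0,0,0,0,-1]]]'

```text
clock: 12.4
tool_pos: [0.5073, 0.1293, 0.2096]
orientation: [180.0, -0.0, -109.6]
force: [-0.1, 0.4, -0.9]
opening: 0.0139
gripper_force: 30.0
```

```bash
python3 - <<'E'
from h import *
o,q=measure2("a",save="pics/m4.png");print(o["clock"],o["orientation"],o["joint_pos"],o["tool_pos"])
m=cv2.imread("pics/m4.png")[:,520:,0]>128
# lower edge slope of plate in mask vs model for tilts
p=ctrl.snapshot("scene")
for t in(10,15,20,25,30):
    R,f=castpose(o,np.radians(t),q[1],q[2]);a=proj(p,f+np.array([[-.041,-.022,0],[.019,-.022,0],[-.041,.022,0],[.019,.022,0]])@R.T)
    print(t,[round(np.degrees(np.arctan2(*(a[i]-a[i+1])[::-1]*[1,1])),1) for i in(0,2)])
ys,xs=np.nonzero(m)
b=[(x,ys[xs==x].max()) for x in np.unique(xs)];b=np.array(b);print(b[::8].tolist())
E
```

```text
scene mask px 188
[(-10, np.float64(0.99)), (-5, np.float64(0.883)), (0, np.float64(0.772)), (5, np.float64(0.684)), (10, np.float64(0.625)), (15, np.float64(0.603)), (20, np.float64(0.743)), (25, np.float64(0.899)), (30, np.float64(1.024)), (35, np.float64(1.164)), (40, np.float64(1.226)), (45, np.float64(1.297))]
tilt 23.9615837493675 h,sx [0.03027432 0.00412278] cost 0.461130358467882
12.4 [ 1.79990208e+02 -9.97237375e-03 -1.09570270e+02] [ 3.57936002e+01  6.97081429e+00 -1.97295397e+01 -2.67348046e-03
 -6.33134164e+01 -5.53626700e+01] [0.5072557  0.12931716 0.2095972 ]
10 [np.float64(178.6), np.float64(178.2)]
15 [np.float64(174.5), np.float64(174.0)]
20 [np.float64(170.3), np.float64(169.8)]
25 [np.float64(166.1), np.float64(165.4)]
30 [np.float64(161.7), np.float64(161.0)]
[[7, 245], [15, 252], [23, 252], [31, 252], [39, 247], [47, 247], [55, 247], [63, 243], [71, 242], [79, 242], [87, 239], [95, 237], [103, 237], [111, 235], [119, 232], [127, 232], [135, 226], [143, 222], [151, 215]]
```

```bash
python3 - <<'E'
from h import *
plan([.456,-.244,.255],-171.5)
E
```

```text
[ 0.972 -0.201 -0.119] 0.0907 clock 12.5
[ 0.638 -0.623 -0.107] 0.0815 clock 12.5
```

carry_out --deltas '[[[0.2,-0.04,-0.115,0.03,-1],[0.45,-0.1,-0.115,0.06,-1],[0.7,-0.15,-0.115,0.09,-1],[0.96,-0.2,-0.115,0.09,-1],[0.96,-0.2,-0.115,0.09,-1]]]'

```text
clock: 13.0
tool_pos: [0.4802, -0.069, 0.2329]
orientation: [-180.0, -0.0, -142.3]
force: [0.0, -0.3, -1.7]
opening: 0.014
gripper_force: 30.0
```

```bash
python3 - <<'E'
from h import *
plan([.456,-.244,.255],-171.5)
E
```

```text
[ 0.631 -0.619 -0.111] 0.0811 clock 13.0
```

carry_out --deltas '[[[0.16,-0.16,-0.11,0.02,-1],[0.32,-0.32,-0.11,0.04,-1],[0.48,-0.47,-0.11,0.06,-1],[0.63,-0.62,-0.11,0.081,-1],[0.63,-0.62,-0.11,0.081,-1]]]'

```text
clock: 13.5
tool_pos: [0.4587, -0.244, 0.2544]
orientation: [-180.0, -0.1, -171.5]
force: [-1.0, -0.1, -1.0]
opening: 0.0141
gripper_force: 30.0
```

carry_out --deltas '[[[0,0,0.05,0,-1],[0,0,0.1,0,-1],[0,0,0.16,0,-1],[0,0,0.16,0,-1],[0,0,0.16,0,-1]]]'

```text
clock: 14.0
tool_pos: [0.4596, -0.2397, 0.2224]
orientation: [180.0, -0.1, -170.8]
force: [0.6, 0.9, -0.4]
opening: 0.0136
gripper_force: 30.0
```

```bash
python3 - <<'E'
from h import *
np.set_printoptions(precision=4,suppress=True)
plan([.456,-.244,.223],-171.5);o=ctrl.get_obs();print(o["tool_pos"],o["joint_pos"])
o,q=measure2("a",save="pics/m5.png")
for q in(q,[np.radians(22),.0305,.004]):
  R,f=castpose(o,*q)
  for t,y in((20,8.5),(22,8.5),(26,8.5)):
    t,y=np.radians([t,y]);c,s=np.cos,np.sin
    z=np.array([-s(t)*c(y),-s(t)*s(y),c(t)]);yy=np.array([-s(y),c(y),0]);x=np.cross(yy,z)
    L=np.array([.5007,-.2374,.1197]);print(np.c_[x,yy,z].T@(f-L),np.degrees(np.arccos(z@R[:,2])),np.degrees(np.arccos(x@R[:,0])))
S,T=ctrl.snapshot("scene"),ctrl.snapshot("top")
a=cv2.resize(S["color"][95:225,115:245,::-1],(390,390),interpolation=cv2.INTER_CUBIC);b=cv2.resize(T["color"][170:300,280:410,::-1],(390,390),interpolation=cv2.INTER_CUBIC)
for im,p,o0 in((a,S,(115,95)),(b,T,(280,170))):
    for k in(slice(0,27),slice(27,54)):cv2.polylines(im,[((proj(p,f+castpts()[k]@R.T)-o0+.5)*3).astype(np.int32)],True,(0,255,0))
cv2.imwrite("pics/fin.png",np.hstack([a,b]))
E
```

```text
[ 0.021 -0.018 -0.003] 0.002 clock 14.0
[ 0.4596 -0.2397  0.2224] [ -5.8239   5.9295 -19.188    0.0083 -64.9353 -74.961 ]
scene mask px 149
[(-10, np.float64(0.769)), (-5, np.float64(0.779)), (0, np.float64(0.76)), (5, np.float64(0.725)), (10, np.float64(0.693)), (15, np.float64(0.63)), (20, np.float64(0.557)), (25, np.float64(0.482)), (30, np.float64(0.46)), (35, np.float64(0.362)), (40, np.float64(0.42)), (45, np.float64(0.482))]
tilt 25.61259620351386 h,sx [0.0295 0.0037] cost 0.11569466427866192
[0.0023 0.0039 0.0986] 5.566783956036327 5.598620834100978
[0.0058 0.0039 0.0985] 3.5718191636448693 3.619353114789798
[0.0126 0.0039 0.0978] 0.5433836297053695 0.7803997665932911
[0.0002 0.0039 0.0977] 1.9647070341448978 2.0586388915266585
[0.0036 0.0039 0.0977] 0.2799267892836025 0.6661006666581666
[0.0104 0.0039 0.0972] 4.063833881252973 4.10536320311461
```

View pics/fin.png

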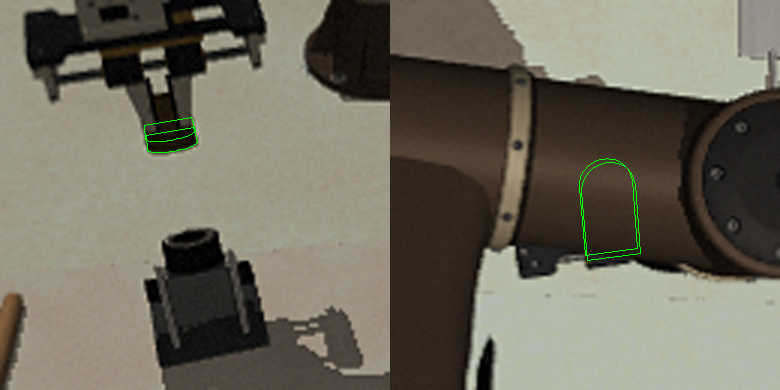

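carry_out --deltas '[[[0.01,-0.01,0,0.002,-1],[0.022,-0.019,0,0.002,-1],[0.022,-0.019,0,0.002,-1],[0.022,-0.019,0,0.002,-1],[0.022,-0.019,0,0.002,-1]]]'

```text
clock: 14.65
tool_pos: [0.4558, -0.245, 0.2228]
orientation: [-180.0, 0.0, -171.6]
force: [-0.4, -0.2, -0.7]
opening: 0.0136
gripper_force: 30.0
```

carry_out --deltas '[[[0,0,0,0,-1],[0,0,0,0,-1],[0,0,0,0,-1],[0,0,0,0,-1],[0,0,0,0,-1]]]'

```text
clock: 15.15
tool_pos: [0.4558, -0.2449, 0.2228]
orientation: [-180.0, 0.0, -171.6]
force: [0.3, 0.2, -1.0]
opening: 0.014
gripper_force: 30.0
```

```bash
python3 -c "
from h import *
o=ctrl.get_obs();print(o['tool_pos'],o['qvel'],o['gripper_force'],o['clock']);print(ctrl.close_job())"
```

```text
[ 0.45582364 -0.24487793  0.22277566] [ 0.01075976 -0.02827296  0.0226904   0.10801193  0.0699679   0.00834275] 29.999532401561737 15.15
the job is handed in; nothing more can be done
None
```

I handed the job in at 15.15 s with the cast held still by its stub before the lens; no verdict came back, but my last fit put the face about 98 mm from the lens, under 6 mm off its axis before a final 4 mm centring nudge, and within about 6° of square.

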